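Turn a watch rail end for end in its sloping rack

TASK

The middle rail of the sloping watch rack has been put back the wrong way round: its watches read upside down and its knob sticks out on the opposite side to the knobs of the other two rails. Lift it out, turn it end for end without knocking the other rails or the light bar, and set it, not drop it, back down into the same notches: dials up, fully seated and level with its neighbours, with its knob on their side and in line with their knobs.

Things in the scene. Friction and masses are not known exactly. Their poses are not given: they have to be found in the camera images.
- rack: Sloping pine watch rack, fixed; origin on the table under its middle. Own +x level towards the high side, +y left as seen from the low side (which faces the robot within 7 deg), z up. Two notched posts at y = +-76 mm, 16 mm wide, slope up towards +x at 35 deg: up the slope is (0.819, 0, 0.574), out of the slope (-0.574, 0, 0.819) in own axes. Reaches x -120 to 125 mm. Open between the posts.
- seat (a point): Where the centre of the seated middle rail belongs: on the rack's own y = 0 plane, 115 mm above the table, x = 0. A rail seated there rests on the notch floors and against their lower walls. The low and top seats lie 80 mm down and up the slope from it. Its axes are those of the rack.
- notch (a point): Mouth of the middle notch in the rack's +y post (the other is its mirror image at y = -76 mm), centre of the opening. The notches open out of the slope, are 14 mm deep and 29 mm wide along the slope; a 24 mm rail has 5 mm play, 0.5 mm of it below the seated rail, 4.5 mm up the slope from it.
- rail_mid: Middle rail, now the wrong way round; loose, 0.17 to 0.34 kg. Pine bar 24 mm (own x, across) by 20 mm (own z, out of the slope, dial side), 180 mm along own y; origin in the bar's centre. Knob at its own -y end, 200 mm overall. Two steel wristwatches, 38 mm across, clasped at y = +-45 mm, dials 21 mm above the centre line, bracelets 3 mm thick round the bar. The middle 50 mm is bare.
- rail_mid_knob (a point): End of the middle rail's turned knob (22 mm across), 110 mm from the rail's origin along its own -y. It now points to the rack's +y and is at most 6 mm out of place; turned right it points to the rack's -y, its end 110 mm from the rack's middle, as do the other rails' knobs within 3 mm.
- rail_low: Low rail, same make and axes as the middle one, seated the right way round (knob towards the rack's -y). Loose in its notches; not to be knocked or shifted.
- rail_top: Top rail, same make and axes as the middle one, seated the right way round (knob towards the rack's -y). Loose in its notches; not to be knocked or shifted.
- light_bar: LED light bar fixed over the top end of the rack; not to be knocked. Origin and axes are the rack's. Aluminium bar 168 mm along y, 16 by 12 mm, centre at x = 80, z = 244 mm: 140 mm up the slope from the middle rail and 60 mm out of the plane of the rail centres. Two thin stems carry it from the posts.
- box: Clear plastic storage box, fixed, 170 by 190 mm (own y), 95 mm high, holding bare rail blanks; origin centred under it. It stands beside the rack, and the two may have changed sides. Around them lie loose tools, a jar up to 90 mm high, a bare spare rail and offcuts.
There are look-alikes about, which are no part of the job. What is shaped like the rail_mid but blue or pink is not meant.

How it is judged:
By the outcome, as a careful person would: the job done as asked, in the order asked, and still so for the second after the job is handed in, with the robot touching nothing.
It also fails if it takes over 51 s, if anything falls off the work surface, if the arm or the gripper's body presses on something with over 40 N, if the wrist force passes 120 N, or if a joint passes its speed limit or range.

ROBOT

A 6-joint arm with a two-finger parallel gripper is mounted at the origin on the work surface. World frame = base frame: x ahead of the robot, y to its left, z up, the work surface at z = 0. Lengths are in m, angles in rad, forces in N, time in s.
With the tool pointing down it reaches from about 0.3 to 0.775 m from the base axis. Payload 14.6 kg.
Tool frame: the origin (TCP) lies on the centre line of the jaws, within the pads' length; the fingertips stand arm.tips_ahead ahead of it and the grasp point (between the pads) lies 2 mm behind it (arm.tips_ahead is the distance from the TCP to the fingertips, in m); z points along the fingers, y is the direction in which the jaws open and shut (so a half turn about z gives the same grasp; the last joint's range is limited). The gripper opens to 85 mm and grips with 20 to 120 N. Pads are 22 mm wide; open, the fingers measure 114 mm over their backs; the gripper's body (76 mm by 85 mm) begins 54 mm behind the grasp point. The pads swing forward as they close: fully open they stand 13 mm farther back than shut.
Start: joints at [-1.271, 0.3, 1.521, -0, 1.321, -0.067], TCP at [0.197, -0.513, 0.248] pointing down, gripper open.
Joint ranges: [-3.03, 3.03], [-0.79, 2.21], [0.23, 2.52], [-1.04, 4.18], [0, 3.07], [-2.55, 2.55]. Speed limits (rad/s): [2.22, 2.22, 2.57, 3.14, 3.14, 3.14].

INTERFACE

Orientations are given as a 3x3 rotation matrix whose columns are the frame's x, y, z axes.
In Python, from plant import arm gives the robot as it stands.
- The arm moves only by the tool play_rows, never from a script. Its argument "targets" is a list of rows, each a list of 7 numbers: the shift along the tool's x, y, z in m, then the turn, a rotation vector about the tool's x, y, z in degrees, then the finger opening in m, from 0 to 0.0854. In form: [[tx, ty, tz, rx, ry, rz, jaw], ...]. A call has 1 to 5 rows; each row shifts and turns the commanded pose from where the row before left it, along the tool's axes as they then stand; what a row does not reach is not made up. A row lasts 1/10 s, in which the tool goes at most 50 mm and 8.59 degrees, less where a joint would pass 70% of its speed; a pose out of reach is approached as far as the arm can. A call is refused whole if a number of a shift passes 0.05 or a number of a turn 8.59, either way. A call with a gripper value outside its range is refused whole. The fingers move at their own pace and stop on an object; "force" is the grip in N (left out, the last holds). Time passes only in rows, so rows that do not move let the fingers close. It gives the time, the measured TCP pose, the force and the opening at its end, in the units of the state.
- arm.get_state(): the state, without advancing time (a new reading comes with each control period).
- arm.read_camera(name): name is "scene" or "top" or "wrist"; returns (picture, depth): 480x640x3 uint8, red, green, blue; 480x640 float32, m along the optical axis (not along the pixel's ray), 0 where there is no reading.
- arm.calibration(name): a dict with "vfov" (degrees; the focal length in pixels is half the picture's height over the tangent of half this angle, whatever the lens; pixels are square), "cx", "cy" (the principal point, pixels), "camera_from_world" (4x4, takes a point from world to camera coordinates). Camera axes: x right, y up, looking along -z (the intrinsics and any distortion apply to the point x, -y, -z); pixel columns grow to the right and rows downward; lengths in m; the calibration is good to about 2 mm. A picture is of the moment at which its call begins: read the wrist's pose just before it. calibration takes no time and is no camera call; for the wrist camera it gives the pose at the moment of the call.
- arm.close_job(): hands the job in, once; it reports no verdict.
The state is a dict: "t": time; "q": joint angles; "dq": joint speeds; "joint_torque": joint torques, N m; "tool_pos": TCP position; "ee_rot": TCP orientation; "contact_force": force on the tool from outside, world axes, zero at the start; "moment": the same for the moment, N m; "finger_gap": opening from 0.0 (shut) to 1.0 (fully open).
Only numpy, scipy, OpenCV 4.12 (cv2) and the standard library are available. Lean on these libraries where they do the work, as an engineer would, in place of code of your own. Each camera call takes 0.05 s, during which the arm holds its last target. There are 200 camera calls.

## Working session

There is one attempt and no reset: what is moved stays moved. The work goes in short steps, Python scripts to look and compute and a tool call to move; the robot and the scene stay as the last step left them, time stands still between calls to the robot, and variables do not carry over. Pictures are saved under pics/ and viewed, about 8 in all and at most 12, crops included, and the job is handed in when it is done.

Besides the shell and the picture viewer there is one more tool, called after "Emit:" as name(argument=value, ...), one argument or row to a line, values as JSON. play_rows: Moves the arm, as the interface text tells. Its arguments: {"type":"object","properties":{"targets":{"type":"array","items":{"type":"array","items":{"type":"number"}}},"force":{"type":"number"}},"required":["targets"]}

```bash
mkdir -p pics; ls; cat > h.py <<'E'
import numpy as np, cv2
from plant import arm
def snap(n):
    c=arm.calibration(n); p,d=arm.read_camera(n); return p,d,c
def save(f,p): cv2.imwrite('pics/'+f,cv2.cvtColor(p,cv2.COLOR_RGB2BGR))
def K(c): return 240/np.tan(np.radians(c['vfov'])/2)
def cloud(d,c):
    f=K(c); v,u=np.mgrid[:480,:640]
    P=np.stack([(u-c['cx'])/f*d,-(v-c['cy'])/f*d,-d,np.ones_like(d)],-1)
    return (P@np.linalg.inv(c['camera_from_world']).T)[...,:3]
def proj(X,c):
    f=K(c); q=c['camera_from_world']@np.r_[X,1]
    return c['cx']+f*q[0]/-q[2], c['cy']-f*q[1]/-q[2]
E
python3 - <<'E'
from h import *
np.set_printoptions(precision=4,suppress=True)
for n in ('scene','top'):
    p,d,c=snap(n); save(n+'0.png',p); np.savez('pics/'+n+'0.npz',p=p,d=d); print(n,{k:v for k,v in c.items()})
print(arm.tips_ahead); print(arm.get_state())
E
```

```text
pics
scene {'vfov': 44.30871773358994, 'cx': 318.0052240394094, 'cy': 241.7120510264581, 'camera_from_world': array([[-0.7228,  0.691 , -0.0001,  0.2079],
       [-0.5342, -0.5588,  0.6343,  0.2444],
       [ 0.4383,  0.4586,  0.7731, -1.6154],
       [ 0.    ,  0.    ,  0.    ,  1.    ]])}
top {'vfov': 53.900630989657685, 'cx': 315.0376404114642, 'cy': 233.16691852846134, 'camera_from_world': array([[ 0.0114, -0.9998,  0.0186,  0.124 ],
       [ 0.9845,  0.0145,  0.1748, -0.432 ],
       [-0.175 ,  0.0163,  0.9844, -1.3401],
       [ 0.    ,  0.    ,  0.    ,  1.    ]])}
0.017
{'t': 0.1, 'q': array([-1.2706,  0.3004,  1.5216,  0.    ,  1.3207, -0.0666]), 'dq': array([-0.0012, -0.0004, -0.0017,  0.0015,  0.0006,  0.0011]), 'joint_torque': array([  0.0002, -54.4377, -36.237 ,  -0.    ,   0.0031,   0.    ]), 'tool_pos': array([ 0.1972, -0.5132,  0.2478]), 'ee_rot': array([[ 0.9335,  0.3586, -0.0003],
       [ 0.3586, -0.9335,  0.0011],
       [ 0.0001, -0.0011, -1.    ]]), 'contact_force': array([-0.221 , -0.4544, -0.7394]), 'moment': array([-0.0078,  0.0082, -0.015 ]), 'finger_gap': 0.9967634761290406}
```

View pics/top0.png

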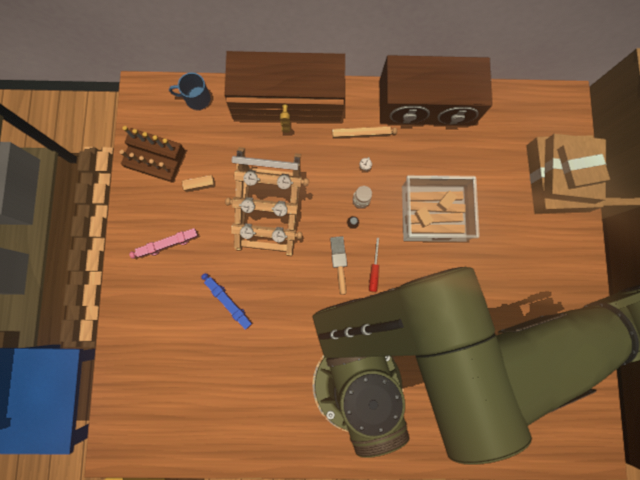

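View pics/scene0.png

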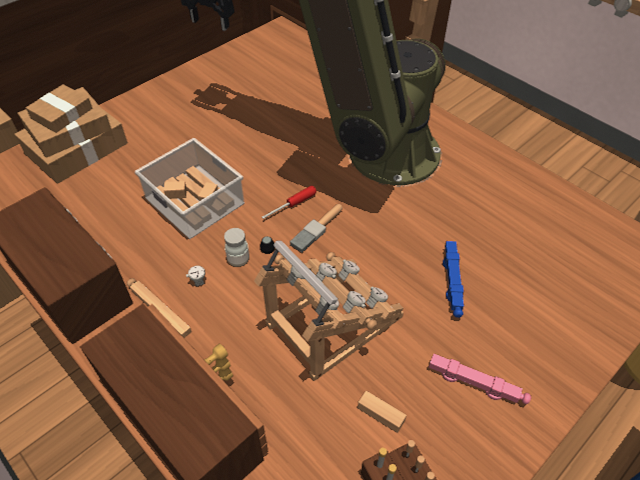

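The top view shows the rack at about (266,205), with low rail (264,235), middle rail (264,207) and top rail (267,178). Only the middle rail has its knob on the left (about 235,203). The blue one (227,300), pink one (165,243) and bare spare (364,132) are the look-alikes. I'll confirm this in an enlarged crop and measure.

```bash
python3 - <<'E'
from h import *
np.set_printoptions(precision=4,suppress=True)
z=np.load('pics/top0.npz');p,d=z['p'],z['d'];c=arm.calibration('top')
C=cloud(d,c)
save('crop.png',cv2.resize(p[140:265,215:325],None,fx=4.7,fy=4.7,interpolation=cv2.INTER_CUBIC))
print('table z',np.median(C[300:330,100:180,2]))
for (u,v) in [(251,178),(284,182),(247,205),(279,209),(246,232),(278,236),(265,162),(262,207),(265,235),(267,179),(235,203),(306,182),(302,210)]:
    print((u,v),C[v,u])
s=C[140:265,215:325]; m=s[...,2]>.03
print(s[m].min(0),s[m].max(0))
E
```

```text
table z 0.00045184819947519106
(251, 178) [0.5513 0.304  0.1798]
(284, 182) [0.5433 0.2164 0.1746]
(247, 205) [0.4881 0.3177 0.1353]
(279, 209) [0.4791 0.2305 0.1318]
(246, 232) [0.4213 0.3236 0.0903]
(278, 236) [0.4112 0.234  0.0908]
(265, 162) [0.573  0.2615 0.2494]
(262, 207) [0.4855 0.2777 0.1252]
(265, 235) [0.4169 0.2721 0.0711]
(267, 179) [0.5517 0.2622 0.1717]
(235, 203) [0.4951 0.3518 0.1273]
(306, 182) [0.5464 0.1577 0.1673]
(302, 210) [ 0.5078  0.1693 -0.0017]
[0.1893 0.1522 0.0314] [0.6386 0.3783 1.3924]
```

View pics/crop.png

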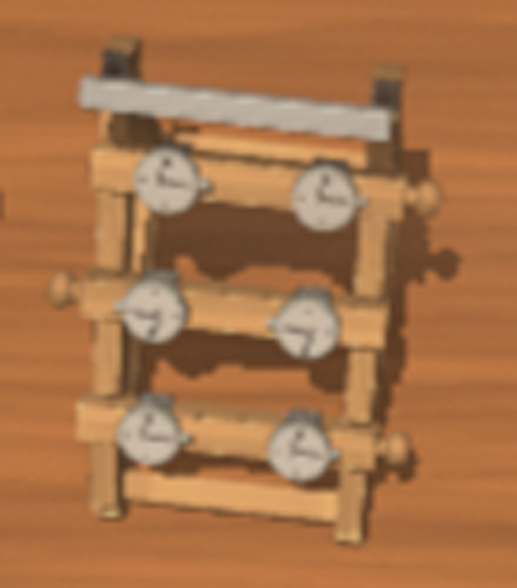

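Confirmed: the middle rail has its knob on the left (crop 60,290) and its dials reversed. Both neighbours have their knobs on the right. Next I'll refine the geometry and check the wrist range for the 180° turn.

```bash
cat >> h.py <<'E'
from scipy.spatial.transform import Rotation as Ro
def Rot(q,off): return (Ro.from_euler('z',q[0])*Ro.from_euler('y',q[1]+q[2])*Ro.from_euler('z',q[3])*Ro.from_euler('y',q[4])*Ro.from_euler('z',q[5]+off)).as_matrix()
def rack(yaw):
    c,s=np.cos(yaw),np.sin(yaw); ex=np.array([c,s,0]);ey=np.array([-s,c,0]);z=np.array([0,0,1.])
    return .81915*ex+.57358*z, ey, -.57358*ex+.81915*z
E
python3 - <<'E'
from h import *
np.set_printoptions(precision=4,suppress=True)
print([a for a in dir(arm) if a[0]!='_'])
s=arm.get_state()
for off in (-np.pi/2,np.pi/2): print(off,np.abs(Rot(s['q'],off)-s['ee_rot']).max())
z=np.load('pics/top0.npz');p,d=z['p'],z['d'];c=arm.calibration('top');C=cloud(d,c)
# dials: grey pixels in rack
h=cv2.cvtColor(p,cv2.COLOR_RGB2HSV); roi=np.zeros((480,640),np.uint8); roi[168:250,228:305]=1
m=((h[...,1]<60)&(h[...,2]>110)&(roi>0)).astype(np.uint8)
n,l,st,ce=cv2.connectedComponentsWithStats(m)
for i in range(1,n):
    if st[i,4]>30: print(st[i,4],ce[i],np.median(C[l==i],0))
up0=None
for off in (np.pi/2,-np.pi/2):
  for lift in (0,.1):
    for th in (1.7,1.9,2.1):
      up,ey,n_=rack(np.radians(-5.4)); tz=-n_
      P=np.array([.495,.273,.115])+lift*n_; W=P-.2*tz; q1=np.arctan2(W[1],W[0])
      for sg in (1,-1):
        T=np.c_[sg*ey,sg*up,tz]
        M=Ro.from_matrix((Ro.from_euler('z',q1)*Ro.from_euler('y',th)).as_matrix().T@T)
        e=M.as_euler('ZYZ'); e[2]-=off
        print('off%.2f lift%.1f th%.1f sg%d'%(off,lift,th,sg),np.degrees(q1),np.degrees((e+np.pi)%(2*np.pi)-np.pi))
E
```

```text
['MotionError', 'calibration', 'close_job', 'get_state', 'read_camera', 'tips_ahead']
-1.5707963267948966 1.8669483555830053
1.5707963267948966 4.152494320619482e-16
141 [250.2411 177.8227] [0.5521 0.3064 0.1794]
135 [283.7185 181.437 ] [0.5431 0.2164 0.1794]
142 [247.3521 205.0845] [0.4881 0.3171 0.1333]
139 [280.0576 208.705 ] [0.4793 0.2276 0.1331]
134 [246.6119 231.3955] [0.4218 0.3219 0.087 ]
131 [278.5954 234.9084] [0.4141 0.2319 0.087 ]
off1.57 lift0.0 th1.7 sg1 36.696255574005086 [-26.9133  58.1564  51.4969]
off1.57 lift0.0 th1.7 sg-1 36.696255574005086 [ -26.9133   58.1564 -128.5031]
off1.57 lift0.0 th1.9 sg1 36.696255574005086 [-31.0941  48.1198  58.4341]
off1.57 lift0.0 th1.9 sg-1 36.696255574005086 [ -31.0941   48.1198 -121.5659]
off1.57 lift0.0 th2.1 sg1 36.696255574005086 [-37.9958  38.6539  67.8886]
off1.57 lift0.0 th2.1 sg-1 36.696255574005086 [ -37.9958   38.6539 -112.1114]
off1.57 lift0.1 th1.7 sg1 41.77851147931844 [-28.9006  60.517   56.6748]
off1.57 lift0.1 th1.7 sg-1 41.77851147931844 [ -28.9006   60.517  -123.3252]
off1.57 lift0.1 th1.9 sg1 41.77851147931844 [-
[... 471 characters left out ...]
198 -121.5659]
off-1.57 lift0.0 th1.9 sg-1 36.696255574005086 [-31.0941  48.1198  58.4341]
off-1.57 lift0.0 th2.1 sg1 36.696255574005086 [ -37.9958   38.6539 -112.1114]
off-1.57 lift0.0 th2.1 sg-1 36.696255574005086 [-37.9958  38.6539  67.8886]
off-1.57 lift0.1 th1.7 sg1 41.77851147931844 [ -28.9006   60.517  -123.3252]
off-1.57 lift0.1 th1.7 sg-1 41.77851147931844 [-28.9006  60.517   56.6748]
off-1.57 lift0.1 th1.9 sg1 41.77851147931844 [ -32.948    50.6721 -116.195 ]
off-1.57 lift0.1 th1.9 sg-1 41.77851147931844 [-32.948   50.6721  63.805 ]
off-1.57 lift0.1 th2.1 sg1 41.77851147931844 [ -39.5047   41.4022 -106.7917]
off-1.57 lift0.1 th2.1 sg-1 41.77851147931844 [-39.5047  41.4022  73.2083]
```

```bash
cat >> h.py <<'E'
def rows(P,R,N,jaw,P0=None,R0=None,dp=3,dr=1):
    "N rounded rows in tool axes, straight line to P,R from the present pose"
    s=arm.get_state(); p=s['tool_pos'] if P0 is None else P0; r=Ro.from_matrix(s['ee_rot']) if R0 is None else R0
    Rt=Ro.from_matrix(R); out=[]
    for k in range(N,0,-1):
        t=np.round(r.inv().apply((P-p)/k),dp); w=np.round((r.inv()*Rt).as_rotvec(degrees=True)/k,dr)
        p=p+r.apply(t); r=r*Ro.from_rotvec(w,degrees=True); out.append([*map(float,t+0),*map(float,w+0),jaw])
    for i in range(0,len(out),5): print(str(out[i:i+5]).replace(' ',''))
    return p,r
E
python3 - <<'E'
from h import *
up,ey,n=rack(np.radians(-5.5))
ex=np.array([ey[1],-ey[0],0])
p,r=rows(np.array([.42,0,.32]),np.c_[ey,ex,[0,0,-1]],13,.0854)
print()
rows(np.array([.496,.271,.116])+.15*n,np.c_[ey,up,-n],7,.0854,p,r)
E
```

```text
[[0.03,-0.031,-0.006,0.0,0.0,-4.9,0.0854],[0.033,-0.028,-0.005,0.0,0.0,-4.9,0.0854],[0.035,-0.025,-0.006,0.0,0.0,-4.9,0.0854],[0.037,-0.022,-0.005,0.0,0.0,-4.9,0.0854],[0.039,-0.019,-0.006,0.0,0.0,-4.9,0.0854]]
[[0.04,-0.015,-0.005,0.0,0.0,-4.9,0.0854],[0.041,-0.012,-0.006,0.0,0.0,-4.9,0.0854],[0.042,-0.008,-0.005,0.0,0.0,-4.9,0.0854],[0.043,-0.005,-0.006,0.0,0.0,-4.9,0.0854],[0.043,-0.001,-0.005,0.0,0.0,-4.8,0.0854]]
[[0.043,0.002,-0.006,0.0,0.0,-4.9,0.0854],[0.043,0.006,-0.005,0.0,0.0,-4.8,0.0854],[0.042,0.01,-0.006,0.0,-0.1,-4.9,0.0854]]

[[0.04,-0.005,0.012,-5.0,0.0,0.0,0.0854],[0.039,-0.006,0.011,-5.0,0.0,0.0,0.0854],[0.04,-0.007,0.01,-5.0,0.0,0.0,0.0854],[0.039,-0.008,0.01,-5.0,0.0,0.0,0.0854],[0.04,-0.009,0.009,-5.0,0.0,0.0,0.0854]]
[[0.039,-0.01,0.008,-5.0,0.0,0.0,0.0854],[0.04,-0.01,0.008,-5.0,0.0,0.0,0.0854]]
```

Emit:
play_rows(
  targets=[
    [0.03,-0.031,-0.006,0,0,-4.9,0.0854],
    [0.033,-0.028,-0.005,0,0,-4.9,0.0854],
    [0.035,-0.025,-0.006,0,0,-4.9,0.0854],
    [0.037,-0.022,-0.005,0,0,-4.9,0.0854],
    [0.039,-0.019,-0.006,0,0,-4.9,0.0854],
  ],
)

```text
t: 0.6
tool_pos: [0.2835, -0.3137, 0.2762]
ee_rot: [[0.698, 0.716, -0.0], [0.716, -0.698, 0.0], [0.0, -0.0, -1.0]]
contact_force: [-0.4, 0.6, -0.0]
finger_gap: 0.999
```

Emit:
play_rows(
  targets=[
    [0.04,-0.015,-0.005,0,0,-4.9,0.0854],
    [0.041,-0.012,-0.006,0,0,-4.9,0.0854],
    [0.042,-0.008,-0.005,0,0,-4.9,0.0854],
    [0.043,-0.005,-0.006,0,0,-4.9,0.0854],
    [0.043,-0.001,-0.005,0,0,-4.8,0.0854],
  ],
)

```text
t: 1.1
tool_pos: [0.3692, -0.1171, 0.3036]
ee_rot: [[0.34, 0.94, 0.0], [0.94, -0.34, -0.0], [-0.0, 0.0, -1.0]]
contact_force: [-0.5, -0.1, 0.2]
finger_gap: 0.999
```

Emit:
play_rows(
  targets=[
    [0.043,0.002,-0.006,0,0,-4.9,0.0854],
    [0.043,0.006,-0.005,0,0,-4.8,0.0854],
    [0.042,0.01,-0.006,0,0,-4.9,0.0854],
    [0,0,0,0,0,0,0.0854],
    [0,0,0,0,0,0,0.0854],
  ],
)

```text
t: 1.6
tool_pos: [0.42, 0.0009, 0.3199]
ee_rot: [[0.094, 0.996, -0.001], [0.996, -0.094, -0.0], [-0.0, -0.001, -1.0]]
contact_force: [-0.1, 0.4, -0.2]
finger_gap: 1.006
```

Emit:
play_rows(
  targets=[
    [0.04,-0.005,0.012,-5,0,0,0.06],
    [0.039,-0.006,0.011,-5,0,0,0.06],
    [0.04,-0.007,0.01,-5,0,0,0.06],
    [0.039,-0.008,0.01,-5,0,0,0.06],
    [0.04,-0.009,0.009,-5,0,0,0.06],
  ],
)

```text
t: 2.1
tool_pos: [0.4133, 0.2001, 0.2624]
ee_rot: [[0.098, 0.9, 0.425], [0.995, -0.089, -0.04], [0.002, 0.427, -0.904]]
contact_force: [2.2, 0.2, 0.4]
finger_gap: 0.708
```

Emit:
play_rows(
  targets=[
    [0.039,-0.01,0.008,-5,0,0,0.06],
    [0.04,-0.01,0.008,-5,0,0,0.06],
    [0,0,0,0,0,0,0.06],
    [0,0,0,0,0,0,0.06],
  ],
)

```text
t: 2.5
tool_pos: [0.4107, 0.2768, 0.239]
ee_rot: [[0.096, 0.819, 0.566], [0.995, -0.077, -0.056], [-0.002, 0.569, -0.823]]
contact_force: [0.4, -0.9, 0.1]
finger_gap: 0.697
```

```bash
python3 - <<'E'
from h import *
np.set_printoptions(precision=4,suppress=True)
s=arm.get_state(); print(s['q'],s['tool_pos'],s['contact_force'],s['moment'])
for n in ('wrist','top'):
    p,d,c=snap(n); save(n+'1.png',p); np.savez('pics/%s1.npz'%n,p=p,d=d,T=c['camera_from_world']); print(c)
E
```

```text
[ 0.7084  0.0236  1.9648 -0.6065  0.8053  1.1543] [0.4107 0.2768 0.239 ] [ 0.3511 -0.9132  0.1293] [0.0572 0.2515 0.0357]
{'vfov': 58.324523226469786, 'cx': 322.6347072644695, 'cy': 237.9025926945269, 'camera_from_world': array([[ 0.8191, -0.0764,  0.5686, -0.4508],
       [ 0.2598,  0.933 , -0.2489, -0.3421],
       [-0.5115,  0.3516,  0.7841, -0.2179],
       [ 0.    ,  0.    ,  0.    ,  1.    ]])}
{'vfov': 53.900630989657685, 'cx': 315.0376404114642, 'cy': 233.16691852846134, 'camera_from_world': array([[ 0.0114, -0.9998,  0.0186,  0.124 ],
       [ 0.9845,  0.0145,  0.1748, -0.432 ],
       [-0.175 ,  0.0163,  0.9844, -1.3401],
       [ 0.    ,  0.    ,  0.    ,  1.    ]])}
```

View pics/wrist1.png

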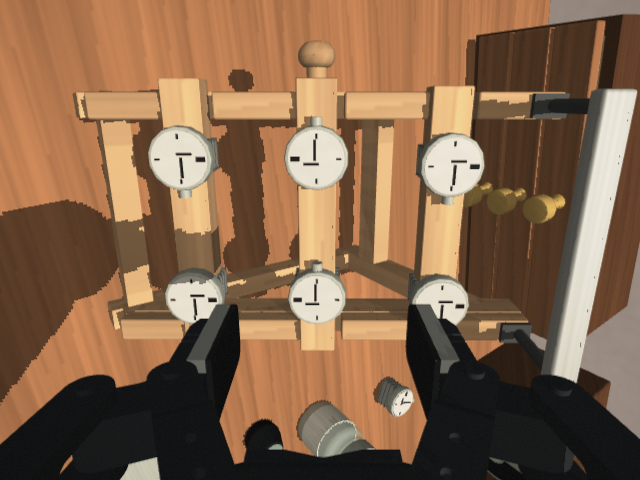

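The wrist view shows the middle rail vertical at u≈317 with its knob at (317,52), dials at (317,157) and (317,297), the posts at v≈105 and v≈330, and the light bar on the right at u≈600. Next I'll measure in rack axes.

```bash
cat > m.py <<'E'
from h import *
np.set_printoptions(precision=1,suppress=True)
S=np.array([.496,.271,.116]); yaw=np.radians(-5.5)
def local(C,S=S,yaw=yaw):
    B=np.c_[rack(yaw)]; B=np.stack(rack(yaw),1); return (C-S)@B*1000   # s,y,n mm
E
python3 - <<'E'
from m import *
z=np.load('pics/wrist1.npz');p,d=z['p'],z['d'];c=arm.calibration('wrist');c['camera_from_world']=z['T']
L=local(cloud(d,c))
h=cv2.cvtColor(p,cv2.COLOR_RGB2HSV)
m=((h[...,1]<40)&(h[...,2]>150)).astype(np.uint8); m[330:]=0; m[:,520:]=0
n,l,st,ce=cv2.connectedComponentsWithStats(m)
for i in range(1,n):
    if st[i,4]>800: print('dial',st[i,4],ce[i],np.median(L[l==i],0), 'bbox mid',(lambda b:L[int(b[1]+b[3]/2),int(b[0]+b[2]/2)])(st[i]))
a=lambda m:(np.percentile(L[m],1,axis=0),np.median(L[m],0),np.percentile(L[m],99,axis=0))
s,y,N=L[...,0],L[...,1],L[...,2]
wood=(h[...,1]>60)
for nm,s0 in (('low',-80),('mid',0),('top',80)):
    k=(abs(s-s0)<20)&(abs(y)<18)&(N>6)&(N<15); 
    if k.sum(): print(nm,'bare face',k.sum(),*a(k))
    for y0,y1 in ((86,125),(-125,-86)):
        k=(abs(s-s0)<16)&(y>y0)&(y<y1)&(N>-12)&(N<16)
        if k.sum()>30: print(nm,'end',k.sum(),*a(k), 'end face(n>6) y', np.percentile(y[k&(N>6)],[2,98]) if (k&(N>6)).sum()>10 else '')
for sg in (1,-1):
    for s0 in (-40,40):
        k=(abs(s-s0)<14)&(abs(y*sg-76)<20)&(N>1)&(N<7)
        print('post',sg,s0,k.sum(),*a(k))
k=(abs(s-140)<25)&(abs(N-60)<15)&(abs(y)<110); print('light',k.sum(),*a(k))
# sample depth lines
print('col317 bare face', L[200:250:10,317])
print('row210 edges', [(u,L[210,u]) for u in range(290,346,4)])
E
```

```text
dial 3007 [316.6 156.4] [-4.  45.6 22.5] bbox mid [-4.5 47.7 24.7]
dial 2981 [179.5 158.4] [-84.3  44.4  22.5] bbox mid [-83.7  42.2  23.8]
dial 2891 [451.9 165.3] [74.4 40.8 22.5] bbox mid [75.8 38.3 21.9]
dial 2168 [317.2 296.8] [ -3.5 -44.   22.4] bbox mid [ -4.1 -42.2  22.3]
dial 1695 [192.5 299.3] [-85.5 -45.4  22.5] bbox mid [-83.5 -47.   23.5]
dial 1498 [443.5 298.5] [ 78.2 -44.   22.4] bbox mid [ 75.9 -47.1  22.8]
low bare face 2108 [-96.  -17.7   6.8] [-83.8   0.5  11.1] [-72.4  17.6  12.7]
low end 244 [-95.2  86.   -6. ] [-81.6  87.6  11.1] [-72.6  88.8  12.8] end face(n>6) y [86.  88.7]
mid bare face 2031 [-16.3 -17.6   9.6] [-4.3  0.6 11.2] [ 7.3 17.7 12.7]
mid end 1322 [-15.4  86.1   1.9] [-4.7 98.4  9.6] [  5.7 108.8  12.8] end face(n>6) y [ 86.1 108.3]
mid end 171 [-15.6 -90.2   9.6] [ -4.4 -88.1  10.9] [  7.5 -86.1  12.3] end face(n>6) y [-90.2 -86.1]
top bare face 2054 [ 63.2 -17.6   7.3] [74.4 -0.1 11.1] [86.9 17.4 12.7]
post 1 -40 1296 [-53.8  66.3   3.4] [-40.   74.4   5.1] [-26.4  81.9   6.7]
post 1 40 1292 [26.2 66.5  3.4] [39.9 74.6  5.2] [53.7 82.   6.8]
post -1 -40 851 [-53.7 -84.9   1.2] [-39.9 -76.3   4.9] [-26.4 -69.6   6.5]
post -1 40 876 [ 26.4 -85.5   1.5] [ 40.  -76.4   4.9] [ 53.7 -69.3   6.3]
light 12160 [127.  -70.9  55.7] [132.3  17.4  67. ] [142.9  80.9  68.8]
col317 bare face [[-4.2 17.2 11.6]
 [-4.2 10.7 11.3]
 [-4.2  4.2 11.5]
 [-4.3 -2.5 11.1]
 [-4.3 -9.1 11.7]]
row210 edges [(290, array([ -32.2,  -21.4, -119. ])), (294, array([ -28.6,  -22. , -121.2])), (298, array([-16.3,  10.4,  10.2])), (302, array([-13.8,  10.4,  10.3])), (306, array([-11.2,  10.6,  11. ])), (310, array([-8.7, 10.4, 10.4])), (314, array([-6.1, 10.8, 11.8])), (318, array([-3.6, 10.8, 11.7])), (322, array([-1.1, 10.8, 11.9])), (326, array([ 1.4, 10.7, 11.4])), (330, array([ 4. , 10.6, 10.9])), (334, array([ 6.5, 10.8, 11.7])), (338, array([  14.1,  -29.5, -152.4])), (342, array([  18.3,  -30. , -154.7]))]
```

```bash
python3 - <<'E'
from m import *
np.set_printoptions(precision=2,suppress=True)
for nm in ('wrist1','top0','scene0'):
    z=np.load('pics/%s.npz'%nm);p,d=z['p'],z['d'];c=arm.calibration(nm[:-1])
    if 'T' in z: c['camera_from_world']=z['T']
    L=local(cloud(d,c)); h=cv2.cvtColor(p,cv2.COLOR_RGB2HSV); s,y,N=[L[...,i] for i in range(3)]
    ok=(d>0)
    for nme,s0 in (('low',-80),('mid',0),('top',80)):
        k=ok&(abs(s-s0)<20)&(abs(y)<20)&(N>4)&(N<16); q=L[k]
        if k.sum()<20: continue
        print(nm,nme,k.sum(),'s edges',np.percentile(q[:,0],[2,98]),'mid',np.percentile(q[:,0],[2,98]).mean(),'n',np.median(q[:,2]))
    # yaw by per-row edge mids of mid rail
    k=ok&(abs(s+2)<22)&(abs(y)<92)&(N>4)&(N<16)
    if nm=='wrist1':
        pts=[]
        for yb in np.arange(-88,90,2):
            b=k&(abs(y-yb)<1); 
            if b.sum()>15: pts.append((yb,*np.percentile(s[b],[3,97])))
        pts=np.array(pts); g=(abs(pts[:,0])<20)|(abs(pts[:,0])>70); pts=pts[g]
        print('edge slopes deg',[np.degrees(np.arctan(np.polyfit(pts[:,0],pts[:,i],1)[0])) for i in (1,2)],len(pts))
        kk=k&(abs(y)<20)|(k&(abs(y)>70)); A=np.c_[s[kk],y[kk],np.ones(kk.sum())]; print('plane',np.linalg.lstsq(A,N[kk],rcond=None)[0])
        P=ok&(abs(abs(y)-76)<9)&(N>3)&(N<7)&((abs(s+40)<14)|(abs(s-40)<14)); A=np.c_[s[P],y[P],np.ones(P.sum())]; print('post plane',np.linalg.lstsq(A,N[P],rcond=None)[0])
        for lo,hi in((-60,-20),(20,60)):
            b=P&(s>lo)&(s<hi); print('post y mids',np.percentile(y[b&(y>0)],[2,98]),np.percentile(y[b&(y<0)],[2,98]))
        nh=L[ok&(abs(s+4)<3)&(y>85)&(y<125)&(N>-15)&(N<16)]; print('knob max y',nh[:,1].max(), np.percentile(nh[:,1],99.5))
        e=L[ok&(s>64)&(s<86)&(y>75)&(y<95)&(N>8)&(N<14)]; print('top end',np.percentile(e[:,1],98) if len(e) else 0)
        e=L[ok&(s>-95)&(s<-72)&(y>75)&(y<95)&(N>8)&(N<14)]; print('low end',np.percentile(e[:,1],98))
    if nm=='top0':
        for nme,s0,sg in (('low',-80,-1),('mid',0,1),('top',80,-1)):
            e=L[ok&(abs(s-s0)<8)&(y*sg>92)&(y*sg<130)&(abs(N)<16)]; 
            if len(e): print('knob',nme,len(e),np.sort(e[:,1]*sg)[-3:])
    for sg in (1,-1):
        b=ok&(abs(y*sg-76)<14)&(N>1)&(N<8)&(abs(abs(s)-40)<14); print('post',sg,b.sum(),np.percentile(y[b],[3,97]),np.median(N[b]))
E
```

```text
wrist1 low 2357 s edges [-95.69 -72.5 ] mid -84.09706777663352 n 11.112674787773702
wrist1 mid 2256 s edges [-16.06   7.06] mid -4.498503808801902 n 11.167200198107036
wrist1 top 2295 s edges [63.29 86.57] mid 74.9325828501698 n 11.09971212868675
edge slopes deg [np.float64(0.3108428975260624), np.float64(-0.9652019994258234)] 37
plane [-0.03  0.   10.07]
post plane [0.   0.   5.05]
post y mids [67.5  81.84] [-84.64 -69.76]
post y mids [67.13 82.01] [-84.6  -69.52]
knob max y 108.9659052569079 108.84801921829364
top end 85.2504479058012
low end 88.68693843366162
post 1 2606 [66.53 81.83] 5.146881820099317
post -1 1727 [-84.71 -69.68] 4.877568380588361
top0 low 118 s edges [-95.42 -70.48] mid -82.94894303634504 n 9.908502344417325
top0 mid 125 s edges [-14.14   9.64] mid -2.249116150943773 n 10.971258613469134
top0 top 133 s edges [65.43 89.16] mid 77.29443351418782 n 10.315445036501103
knob low 39 [110.61 110.85 111.1 ]
knob mid 33 [106.44 106.76 107.93]
knob top 46 [113.26 113.49 113.84]
post 1 86 [66.8  81.16] 4.922516349827829
post -1 90 [-85.5  -70.58] 4.721505240193763
scene0 low 145 s edges [-95.36 -70.25] mid -82.80395079595735 n 10.9810320640813
scene0 mid 166 s edges [-15.99   9.67] mid -3.1578291820747095 n 11.062330188290733
scene0 top 147 s edges [71.24 89.63] mid 80.43180552496011 n 10.988621434057492
post 1 126 [66.2 82.1] 5.6802202184063795
post -1 21 [-85.18 -70.9 ] 6.5202834985292135
```

```bash
python3 - <<'E'
from m import *
B=np.stack(rack(yaw),1); print(local(arm.get_state()['tool_pos']))
R=np.c_[B[:,1],B[:,0],-B[:,2]]
p,r=rows(S+B@[-.0033,-.0009,.03],R,4,.055)
p,r=rows(S+B@[-.0033,-.0009,-.001],R,4,.055,p,r,4)
E
```

```text
[  1.8  -3.1 150.1]
[[0.001,-0.001,0.03,-0.1,0.0,0.0,0.055],[0.0,-0.001,0.03,-0.1,0.0,0.0,0.055],[0.001,-0.001,0.03,0.0,0.1,0.0,0.055],[0.0,-0.002,0.03,-0.1,0.0,-0.1,0.055]]
[[0.0001,0.0,0.0078,0.0,0.0,0.0,0.055],[0.0001,0.0,0.0078,0.0,0.0,0.0,0.055],[0.0001,0.0001,0.0078,0.0,0.0,0.0,0.055],[0.0001,0.0,0.0077,0.0,0.0,0.0,0.055]]
```

Emit:
play_rows(
  targets=[
    [0.001,-0.001,0.03,-0.1,0,0,0.055],
    [0,-0.001,0.03,-0.1,0,0,0.055],
    [0.001,-0.001,0.03,0,0.1,0,0.055],
    [0,-0.002,0.03,-0.1,0,-0.1,0.055],
    [0,0,0,0,0,0,0.055],
  ],
)

```text
t: 3.1
tool_pos: [0.4762, 0.2704, 0.136]
ee_rot: [[0.098, 0.817, 0.569], [0.995, -0.078, -0.059], [-0.003, 0.572, -0.82]]
contact_force: [0.3, 0.0, 0.7]
finger_gap: 0.642
```

```bash
python3 - <<'E'
from m import *
B=np.stack(rack(yaw),1); s=arm.get_state();print(local(s['tool_pos']),s['contact_force'],(B.T@s['ee_rot']).round(4).tolist())
for i in range(3): print(local(arm.get_state()['tool_pos']))
p,d,c=snap('wrist'); save('wrist2.png',p); np.savez('pics/wrist2.npz',p=p,d=d,T=c['camera_from_world'])
print(local(arm.get_state()['tool_pos']))
R=np.c_[B[:,1],B[:,0],-B[:,2]]
p,r=rows(S+B@[-.0033,-.0009,-.001],R,4,.055,None,None,4)
E
```

```text
[-4.6 -2.5 27.6] [0.3 0.  0.7] [[-0.0002, 1.0, -0.0023], [1.0, 0.0002, -0.0038], [-0.0038, -0.0023, -1.0]]
[-4.6 -2.5 27.6]
[-4.6 -2.5 27.6]
[-4.6 -2.5 27.6]
[-3.9 -1.7 29.4]
[[0.0002,0.0002,0.0076,0.0,0.0,0.0,0.055],[0.0002,0.0001,0.0076,0.0,0.0,0.0,0.055],[0.0003,0.0002,0.0076,0.0,0.1,0.0,0.055],[0.0002,0.0001,0.0075,0.0,0.0,0.0,0.055]]
```

View pics/wrist2.png

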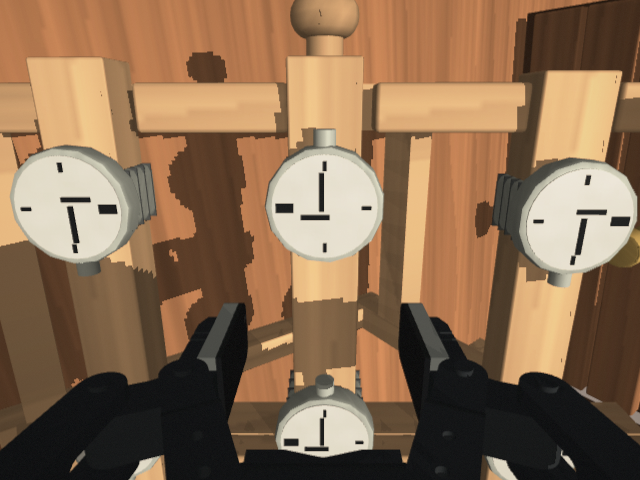

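The rail (u 292–358) is centred between the pads (u 246 and 400), and the fingers clear the neighbouring rails and watches. Descending.

Emit:
play_rows(
  targets=[
    [0,0,0.008,0,0,0,0.055],
    [0,0,0.008,0,0,0,0.055],
    [0,0.0005,0.008,0,0,0,0.055],
    [0,0,0.006,0,0,0,0.055],
    [0,0,0,0,0,0,0.055],
  ],
)

```text
t: 3.65
tool_pos: [0.493, 0.2714, 0.1134]
ee_rot: [[0.094, 0.815, 0.571], [0.996, -0.076, -0.055], [-0.001, 0.574, -0.819]]
contact_force: [0.6, 1.1, 0.3]
finger_gap: 0.64
```

Emit:
play_rows(
  targets=[
    [0,0,0,0,0,0,0.055],
    [0,0,0,0,0,0,0.055],
  ],
)

```text
t: 3.85
tool_pos: [0.4928, 0.2716, 0.1142]
ee_rot: [[0.094, 0.815, 0.572], [0.996, -0.077, -0.054], [-0.0, 0.575, -0.818]]
contact_force: [-0.7, -0.9, 0.1]
finger_gap: 0.645
```

```bash
python3 - <<'E'
from m import *
B=np.stack(rack(yaw),1); s=arm.get_state();print(s['t'],local(s['tool_pos']),s['contact_force'],s['moment'],(B.T@s['ee_rot']).round(4).tolist(),s['finger_gap'])
E
```

```text
3.85 [-3.7  0.3  0.4] [-0.7 -0.9  0.1] [0.  0.3 0. ] [[-0.0019, 1.0, 0.0012], [1.0, 0.0019, 0.0012], [0.0012, 0.0012, -1.0]] 0.6453808641778193
```

Emit:
play_rows(
  targets=[
    [0,0,0,0,0,0,0.03],
    [0,0,0,0,0,0,0.03],
    [0,0,0,0,0,0,0.03],
  ],
  force=25,
)

```text
t: 4.15
tool_pos: [0.4928, 0.2716, 0.1142]
ee_rot: [[0.094, 0.815, 0.572], [0.996, -0.077, -0.054], [-0.0, 0.575, -0.819]]
contact_force: [0.4, -0.0, 0.2]
finger_gap: 0.353
```

Emit:
play_rows(
  targets=[
    [0,0,0,0,0,0,0.015],
    [0,0,0,0,0,0,0.015],
    [0,0,0,0,0,0,0.015],
    [0,0,0,0,0,0,0.015],
  ],
  force=25,
)

```text
t: 4.55
tool_pos: [0.4928, 0.2716, 0.1142]
ee_rot: [[0.094, 0.815, 0.572], [0.996, -0.077, -0.054], [-0.0, 0.574, -0.819]]
contact_force: [-5.8, -0.2, 4.7]
finger_gap: 0.277
```

```bash
python3 - <<'E'
from m import *
B=np.stack(rack(yaw),1); s=arm.get_state();print(s['t'],local(s['tool_pos']),B.T@s['contact_force'],s['moment'],(B.T@s['ee_rot']).round(4).tolist(),s['finger_gap'],s['q'])
E
```

```text
4.55 [-3.7  0.3  0.4] [-2.  -0.8  7.1] [-0.1  0.6 -0.1] [[-0.0018, 1.0, 0.0011], [1.0, 0.0018, 0.0011], [0.0011, 0.0011, -1.0]] 0.2768265691606489 [ 0.6  0.3  1.9 -0.8  0.5  1.3]
```

Emit:
play_rows(
  targets=[
    [0,0,0,0,0,0,0.015],
    [0,0,-0.004,0,0,0,0.015],
    [0,0,-0.006,0,0,0,0.015],
    [0,0,-0.01,0,0,0,0.015],
    [0,0,-0.01,0,0,0,0.015],
  ],
  force=40,
)

```text
t: 5.05
tool_pos: [0.4751, 0.2731, 0.1392]
ee_rot: [[0.094, 0.815, 0.572], [0.996, -0.077, -0.054], [-0.0, 0.574, -0.819]]
contact_force: [-0.0, -0.2, -2.3]
finger_gap: 0.275
```

Emit:
play_rows(
  targets=[
    [0,0,-0.015,0,0,0,0.015],
    [0,0,-0.015,0,0,0,0.015],
    [0,0,-0.015,0,0,0,0.015],
    [0,-0.005,-0.015,0,0,0,0.015],
    [0,-0.005,-0.01,0,0,0,0.015],
  ],
)

```text
t: 5.55
tool_pos: [0.4267, 0.2779, 0.1915]
ee_rot: [[0.093, 0.814, 0.573], [0.996, -0.077, -0.053], [0.001, 0.575, -0.818]]
contact_force: [-0.1, 0.2, -4.0]
finger_gap: 0.274
```

```bash
python3 - <<'E'
from m import *
B=np.stack(rack(yaw),1); s=arm.get_state();print(s['t'],local(s['tool_pos']),B.T@s['contact_force'],s['moment'],(B.T@s['ee_rot']).round(4).tolist(),s['finger_gap'],s['q'].round(3).tolist())
p,d,c=snap('wrist'); save('wrist3.png',p); np.savez('pics/wrist3.npz',p=p,d=d,T=c['camera_from_world'])
E
```

```text
5.55 [-13.8   0.2 101.8] [-2.4  0.2 -3.3] [ 0.   0.5 -0.1] [[-0.0015, 1.0, 0.0018], [1.0, 0.0015, 0.0021], [0.0021, 0.0018, -1.0]] 0.27357175933973504 [0.686, 0.118, 1.992, -0.687, 0.69, 1.245]
```

View pics/wrist3.png

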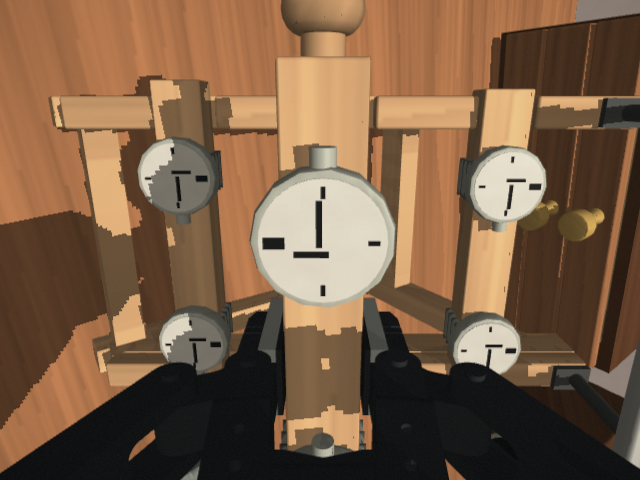

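The rail is held square and clear of everything. Now the half turn about the tool axis.

Emit:
play_rows(
  targets=[
    [0,0,0,0,0,-3,0.015],
    [0,0,0,0,0,-6,0.015],
    [0,0,0,0,0,-6,0.015],
    [0,0,0,0,0,-6,0.015],
    [0,0,0,0,0,-6,0.015],
  ],
)

```text
t: 6.1
tool_pos: [0.4274, 0.2777, 0.19]
ee_rot: [[-0.29, 0.768, 0.572], [0.92, 0.388, -0.054], [-0.263, 0.51, -0.819]]
contact_force: [-0.5, -0.3, -2.5]
finger_gap: 0.275
```

Emit:
play_rows(
  targets=[
    [0,0,0,0,0,-6,0.015],
    [0,0,0,0,0,-6,0.015],
    [0,0,0,0,0,-6,0.015],
    [0,0,0,0,0,-6,0.015],
    [0,0,0,0,0,-6,0.015],
  ],
)

```text
t: 6.6
tool_pos: [0.4274, 0.2776, 0.19]
ee_rot: [[-0.635, 0.52, 0.572], [0.603, 0.796, -0.054], [-0.483, 0.31, -0.819]]
contact_force: [0.3, 0.4, -2.9]
finger_gap: 0.27
```

Emit:
play_rows(
  targets=[
    [0,0,0,0,0,-6,0.015],
    [0,0,0,0,0,-6,0.015],
    [0,0,0,0,0,-6,0.015],
    [0,0,0,0,0,-6,0.015],
    [0,0,0,0,0,-6,0.015],
  ],
)

```text
t: 7.1
tool_pos: [0.4274, 0.2777, 0.19]
ee_rot: [[-0.81, 0.133, 0.572], [0.124, 0.991, -0.054], [-0.573, 0.027, -0.819]]
contact_force: [-0.6, -0.1, -1.6]
finger_gap: 0.272
```

Emit:
play_rows(
  targets=[
    [0,0,0,0,0,-6,0.015],
    [0,0,0,0,0,-6,0.015],
    [0,0,0,0,0,-6,0.015],
    [0,0,0,0,0,-6,0.015],
    [0,0,0,0,0,-6,0.015],
  ],
)

```text
t: 7.6
tool_pos: [0.4274, 0.2777, 0.19]
ee_rot: [[-0.768, -0.29, 0.572], [-0.388, 0.92, -0.054], [-0.51, -0.263, -0.819]]
contact_force: [0.0, 0.7, -2.4]
finger_gap: 0.271
```

Emit:
play_rows(
  targets=[
    [0,0,0,0,0,-6,0.015],
    [0,0,0,0,0,-6,0.015],
    [0,0,0,0,0,-6,0.015],
    [0,0,0,0,0,-6,0.015],
    [0,0,0,0,0,-6,0.015],
  ],
)

```text
t: 8.1
tool_pos: [0.4274, 0.2777, 0.19]
ee_rot: [[-0.52, -0.635, 0.572], [-0.796, 0.603, -0.054], [-0.31, -0.483, -0.819]]
contact_force: [-0.1, 0.2, -1.6]
finger_gap: 0.276
```

Emit:
play_rows(
  targets=[
    [0,0,0,0,0,-6,0.015],
    [0,0,0,0,0,-6,0.015],
    [0,0,0,0,0,-6,0.015],
    [0,0,0,0,0,-6,0.015],
    [0,0,0,0,0,-6,0.015],
  ],
)

```text
t: 8.6
tool_pos: [0.4274, 0.2777, 0.19]
ee_rot: [[-0.133, -0.81, 0.572], [-0.991, 0.124, -0.054], [-0.027, -0.573, -0.819]]
contact_force: [0.7, 1.0, -2.6]
finger_gap: 0.271
```

Emit:
play_rows(
  targets=[
    [0,0,0,0,0,-3,0.015],
    [0,0,0,0,0,0,0.015],
    [0,0,0,0,0,0,0.015],
  ],
)

```text
t: 8.9
tool_pos: [0.4274, 0.2777, 0.19]
ee_rot: [[-0.095, -0.815, 0.572], [-0.995, 0.078, -0.054], [-0.001, -0.574, -0.819]]
contact_force: [-0.6, 0.0, -3.0]
finger_gap: 0.273
```

```bash
python3 - <<'E'
from m import *
B=np.stack(rack(yaw),1); s=arm.get_state();print(s['t'],local(s['tool_pos']),B.T@s['contact_force'],s['moment'],(B.T@s['ee_rot']).round(4).tolist(),s['finger_gap'],s['q'].round(3).tolist())
for n in ('wrist','top','scene'):
    p,d,c=snap(n); save(n+'4.png',p); np.savez('pics/%s4.npz'%n,p=p,d=d,T=c['camera_from_world'])
E
```

```text
8.9 [-14.    0.1 100.2] [-2.2 -0.  -2.1] [ 0.1  0.5 -0. ] [[0.0003, -1.0, 0.0008], [-1.0, -0.0003, 0.0009], [-0.0009, -0.0008, -1.0]] 0.27283992685050645 [0.685, 0.121, 1.991, -0.688, 0.689, -1.895]
```

View pics/wrist4.png

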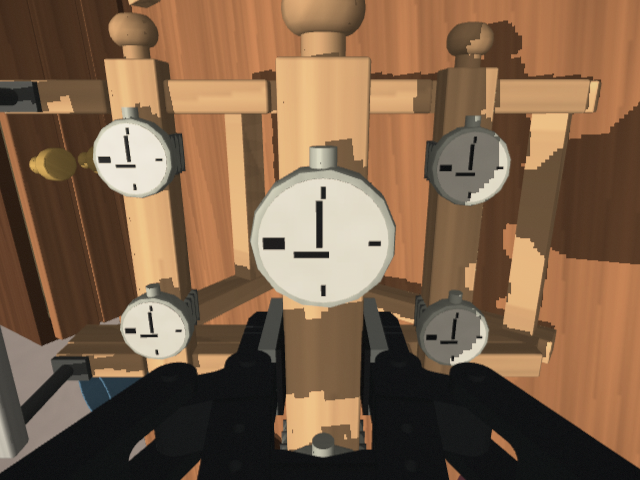

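All three knobs are now on the same side and the dials match the neighbours. Next I'll measure the displacement to the seat in this same view.

```bash
python3 - <<'E'
from m import *
np.set_printoptions(precision=2,suppress=True)
for nm in ('wrist1','wrist3','wrist4'):
    z=np.load('pics/%s.npz'%nm);d=z['d'];c=arm.calibration('wrist');c['camera_from_world']=z['T']
    L=local(cloud(d,c)); s,y,N=[L[...,i] for i in range(3)]; ok=d>0
    h=cv2.cvtColor(z['p'],cv2.COLOR_RGB2HSV); wood=(h[...,1]>70)&(h[...,2]>50)
    f=lambda k,i:np.percentile(L[k][:,i],[2,98]).round(2) if k.sum()>20 else None
    for nme,s0 in (('low',-80),('top',80)):
        k=ok&wood&(abs(s-s0)<20)&(abs(y)<25)&(N>7)&(N<14); e=f(k,0)
        print(nm,nme,k.sum(),e,e.mean() if e is not None else '', np.median(N[k]))
        for sg in (1,-1):
            k=ok&(abs(s-s0)<18)&(y*sg>70)&(y*sg<96)&(N>7)&(N<14)
            if k.sum()>20:print('   bar end',sg,k.sum(),f(k,1))
            k=ok&(abs(s-s0)<8)&(y*sg>95)&(y*sg<130)&(N>-12)&(N<14)
            if k.sum()>20:print('   knob end',sg,k.sum(),np.sort(y[k]*sg)[-3:])
    for sg in (1,-1):
        k=ok&(abs(y*sg-76)<14)&(N>1)&(N<8)&(abs(abs(s)-40)<14); print('  post',sg,f(k,1),np.median(N[k]))
    n0=100 if nm!='wrist1' else 0
    k=ok&wood&(abs(s+6)<35)&(N>n0+6)&(N<n0+17)&((abs(y)>68)&(abs(y)<85))
    print('  held/mid bar: s',f(k,0),f(k,0).mean(),'n',np.median(N[k]),k.sum())
    k=ok&(abs(s+6)<35)&(abs(N-n0)<20)&(abs(y)>85)&(abs(y)<130); print('  y extremes',y[k].min(),y[k].max())
    k=ok&(abs(s+6)<35)&(N>n0+19)&(N<n0+28)&(h[...,1]<50); k[265 if nm!='wrist1' else 230:]=0
    print('  dial',k.sum(), np.median(L[k],0))
E
```

```text
wrist1 low 2752 [-95.77 -72.59] -84.18 11.12370599357339
   bar end 1 1439 [70.41 88.66]
   bar end -1 31 [-75.93 -70.03]
wrist1 top 2589 [63.34 86.6 ] 74.97 11.112040864156036
   bar end 1 1182 [70.25 85.24]
  post 1 [66.49 81.87] 5.146881820099317
  post -1 [-84.95 -69.57] 4.877568380588361
  held/mid bar: s [-35.81  23.99] -5.910000000000002 n 11.057795757442829 2246
  y extremes -90.38063830352934 109.26496031035089
  dial 3239 [-4.56 45.27 22.48]
wrist3 low 3846 [-95.78 -72.54] -84.16 11.12644727010964
   bar end 1 2163 [70.18 88.82]
wrist3 top 3613 [63.26 86.52] 74.89 11.10000828800467
   bar end 1 1763 [70.07 85.23]
  post 1 [66.32 81.63] 5.158872962909905
  post -1 [-74.76 -69.15] 4.656664213620784
  held/mid bar: s [-25.87  -3.02] -14.445 n 112.64666401648309 6415
  y extremes 85.0121080722396 103.31452180194172
  dial 12421 [-14.28  50.02 123.86]
wrist4 low 4093 [-95.74 -72.59] -84.16499999999999 11.194535985497668
   bar end 1 133 [70.11 74.17]
   bar end -1 2556 [-92.19 -70.52]
   knob end -1 1232 [111.25 111.29 111.49]
wrist4 top 4022 [63.26 86.48] 74.87 11.13985963640735
   bar end 1 32 [70.11 73.51]
   bar end -1 2854 [-94.54 -70.86]
   knob end -1 953 [114.92 114.95 114.96]
  post 1 [65.05 76.79] 5.03490113994941
  post -1 [-86.09 -70.86] 5.0867001634913525
  held/mid bar: s [-25.9   -3.02] -14.459999999999999 n 110.82210170191658 6588
  y extremes -100.58641874182196 -85.00376736972508
  dial 12263 [-14.55 -47.15 122.18]
```

```bash
python3 - <<'E'
from m import *
np.set_printoptions(precision=2,suppress=True)
for nm in ('wrist3','wrist4'):
    z=np.load('pics/%s.npz'%nm);d=z['d'];c=arm.calibration('wrist');c['camera_from_world']=z['T']
    L=local(cloud(d,c))
    for u in (283,288,360,366): 
        col=L[40:80,u]; k=(col[:,2]>105)&(col[:,2]<116); print(nm,u,col[k][0] if k.any() else None, 40+np.argmax(k))
    print(' tilt: face n at v 70..140 u 285', L[[70,90,110,130],285,2], 'u362',L[[70,90,110,130],362,2], 'low part', L[[330,350,370,400,420],300],L[[330,350,370,400,420],345,2])
    ed=[]
    for v in list(range(64,130,6))+list(range(310,420,6)):
        r=L[v,270:380]; k=(r[:,2]>107)&(r[:,2]<116)
        if k.sum()>10: q=r[k]; ed.append((q[:,1].mean(),(q[:,0].min()+q[:,0].max())/2,q[:,0].max()-q[:,0].min()))
    ed=np.array(ed); ed=ed[(ed[:,2]<24.5)&(ed[:,2]>21.5)]; print(' yaw deg',np.degrees(np.polyfit(ed[:,0],ed[:,1],1)[0]),len(ed))
B=np.stack(rack(yaw),1); s=arm.get_state();print(s['t'],local(s['tool_pos']))
R=np.c_[-B[:,1],-B[:,0],-B[:,2]]
p,r=rows(S+B@[-.0025,-.0037,.03],R,5,.015)
E
```

```text
wrist3 283 [-24.21  89.01 112.81] 56
wrist3 288 [-22.98  89.03 112.73] 56
wrist3 360 [ -5.11  89.16 111.86] 56
wrist3 366 [ -3.53  89.25 110.96] 56
 tilt: face n at v 70..140 u 285 [112.97 113.07 112.6  112.86] u362 [113.58 112.84 113.37 112.34] low part [[-21.    13.14 112.97]
 [-21.12   6.05 112.53]
 [-21.24  -1.41 111.96]
 [-21.34 -11.89 112.72]
 [-21.48 -20.07 112.1 ]] [113.04 113.11 112.61 112.36 112.19]
 yaw deg -0.17803541094895198 27
wrist4 283 [ -4.51 -86.44 109.65] 56
wrist4 288 [ -5.91 -86.25 111.63] 56
wrist4 360 [-23.7  -86.39 110.37] 56
wrist4 366 [-25.19 -86.4  110.32] 56
 tilt: face n at v 70..140 u 285 [110.35 110.73 110.97 111.19] u362 [110.05 111.31 110.9  109.48] low part [[ -7.66  -9.62 109.97]
 [ -7.61  -3.22 110.82]
 [ -7.5    3.9  110.77]
 [ -7.35  14.95 110.82]
 [ -7.23  22.72 110.74]] [110.46 110.6  111.07 110.23 110.33]
 yaw deg -0.023577380307744956 27
9.05 [-13.88   0.12 100.2 ]
[[0.001,-0.002,0.014,0.0,0.0,0.0,0.015],[0.001,-0.002,0.014,0.0,0.0,0.0,0.015],[0.001,-0.002,0.014,0.0,0.0,0.0,0.015],[0.0,-0.003,0.014,0.0,0.0,0.0,0.015],[0.001,-0.002,0.014,-0.1,0.1,0.0,0.015]]
```

Emit:
play_rows(
  targets=[
    [0.001,-0.002,0.014,0,0,0,0.015],
    [0.001,-0.002,0.014,0,0,0,0.015],
    [0.001,-0.002,0.014,0,0,0,0.015],
    [0.001,-0.003,0.014,0,0,0,0.015],
    [0.001,-0.002,0.014,0,0,0,0.015],
  ],
)

```text
t: 9.55
tool_pos: [0.477, 0.2676, 0.1377]
ee_rot: [[-0.094, -0.815, 0.571], [-0.996, 0.077, -0.055], [0.001, -0.574, -0.819]]
contact_force: [0.3, -0.2, -2.6]
finger_gap: 0.277
```

Emit:
play_rows(
  targets=[
    [0,0,0,0,0,0,0.015],
    [0,0,0,0,0,0,0.015],
    [0,0,0,0,0,0,0.015],
  ],
)

```text
t: 9.85
tool_pos: [0.476, 0.2682, 0.1393]
ee_rot: [[-0.094, -0.815, 0.572], [-0.996, 0.077, -0.054], [0.0, -0.574, -0.819]]
contact_force: [-0.7, -0.0, -2.0]
finger_gap: 0.268
```

```bash
python3 - <<'E'
from m import *
np.set_printoptions(precision=2,suppress=True)
B=np.stack(rack(yaw),1); s=arm.get_state();print(s['t'],local(s['tool_pos']),B.T@s['contact_force'],(B.T@s['ee_rot']).round(4).tolist())
c=arm.calibration('wrist');p,d=arm.read_camera('wrist'); c2=arm.calibration('wrist'); print('T drift',np.abs(c['camera_from_world']-c2['camera_from_world']).max())
save('wrist5.png',p); np.savez('pics/wrist5.npz',p=p,d=d,T=c['camera_from_world'])
pt,dt,ct=snap('top'); np.savez('pics/top5.npz',p=pt,d=dt,T=ct['camera_from_world'])
L=local(cloud(d,c)); s_,y,N=[L[...,i] for i in range(3)]; ok=d>0
for nme,s0,n0 in (('low',-84,0),('held',-4,30),('top',75,0)):
    k=ok&(abs(s_-s0)<9)&(N>n0+7)&(N<n0+14)&(y<-70)&(y>-100); print(nme,k.sum(),np.sort(y[k])[[0,5,20]], 's',np.percentile(s_[ok&(abs(s_-s0)<20)&(N>n0+7)&(N<n0+14)&(y<-69)&(y>-84)],[2,98]),np.median(N[k]))
    k=ok&(abs(s_-s0)<8)&(abs(N-n0)<14)&(y<-95)&(y>-130); print('   knob',k.sum(),np.sort(y[k])[:3] if k.any() else '')
k=ok&(abs(y+76)<14)&(N>1)&(N<8)&(abs(abs(s_)-40)<14); print('post',np.percentile(y[k],[2,98]))
E
```

```text
9.85 [-2.7  -4.75 30.38] [-1.75 -0.07 -1.26] [[0.0018, -1.0, 0.0011], [-1.0, -0.0018, 0.0011], [-0.0011, -0.0011, -1.0]]
T drift 0.000263928214874809
low 4402 [-100.    -99.98  -99.92] s [-95.5  -72.25] 11.029444834522504
   knob 2809 [-111.31 -111.17 -110.98]
held 7034 [-100.    -99.99  -99.92] s [-14.57   8.31] 40.92188340758143
   knob 2534 [-104.47 -104.27 -104.21]
top 4447 [-99.93 -99.71 -99.32] s [63.3  86.66] 11.103679162435032
   knob 2612 [-110.6  -110.37 -110.31]
post [-86.07 -70.67]
```

View pics/wrist5.png

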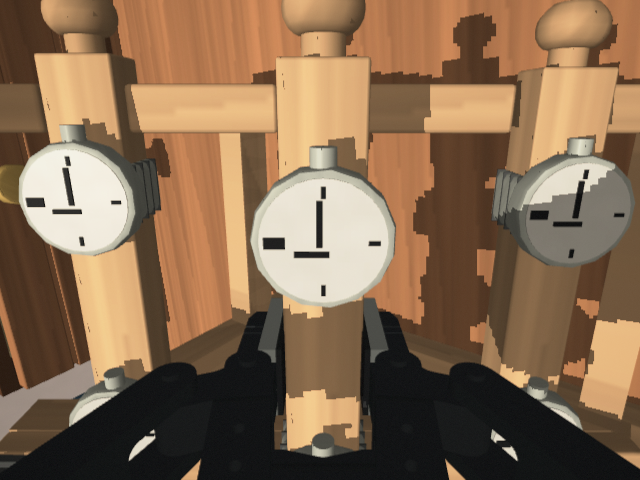

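```bash
python3 - <<'E'
from m import *
np.set_printoptions(precision=2,suppress=True)
for nm in ('wrist1','wrist4','wrist5'):
    z=np.load('pics/%s.npz'%nm);d=z['d'];c=arm.calibration('wrist');L=local(cloud(d,dict(c,camera_from_world=z['T'])));s_,y,N=[L[...,i] for i in range(3)]; ok=d>0
    for nme,sc,n0 in (('low',-84.1,0),('mid',{'wrist1':-4.5,'wrist4':-14.46,'wrist5':-3.13}[nm],{'wrist1':0,'wrist4':100,'wrist5':30}[nm]),('top',75,0)):
        a=abs(s_-sc); k=ok&(a>8)&(a<11.5)&(N>n0+8.5)&(N<n0+14)&(abs(y)>65)
        for sg in(1,-1):
            q=y[k&(y*sg>0)]*sg
            if len(q)>30: print(nm,nme,sg,len(q),np.sort(q)[-4:])
    for sg in (1,-1):
        for u in (-40,40):
            k=ok&(abs(y*sg-76)<12)&(N>1)&(N<8)&(abs(s_-u)<12)
            if k.sum()>100: print('   post',sg,u,np.percentile(y[k],[1,99]))
E
```

```text
wrist1 low 1 543 [88.71 88.72 88.73 88.77]
wrist1 low -1 31 [73.39 74.15 74.27 74.57]
wrist1 mid 1 520 [101.3  102.9  102.92 102.95]
wrist1 mid -1 296 [89.72 89.76 89.86 89.99]
wrist1 top 1 439 [85.25 85.26 85.27 85.28]
   post 1 -40 [66.3  81.86]
   post 1 40 [66.51 82.04]
   post -1 -40 [-84.91 -69.55]
   post -1 40 [-85.49 -69.38]
wrist4 low 1 68 [71.45 71.49 72.09 72.36]
wrist4 low -1 883 [102.13 103.41 103.73 106.24]
wrist4 mid -1 2400 [96.74 96.97 97.05 97.81]
wrist4 top 1 92 [72.75 72.88 72.9  73.27]
wrist4 top -1 1014 [ 94.98  95.   106.88 107.38]
   post 1 40 [64.93 76.16]
   post -1 -40 [-86.19 -70.87]
   post -1 40 [-86.1  -70.76]
wrist5 low -1 1913 [105.19 105.59 105.86 106.14]
wrist5 mid -1 2894 [102.94 103.16 103.35 103.54]
wrist5 top -1 2166 [106.57 106.85 107.35 109.48]
   post -1 -40 [-86.13 -70.59]
   post -1 40 [-86.25 -70.37]
```

```bash
python3 - <<'E'
from m import *
np.set_printoptions(precision=2,suppress=True)
def ends(nm,cols):
    z=np.load('pics/%s.npz'%nm);c=arm.calibration('wrist');L=local(cloud(z['d'],dict(c,camera_from_world=z['T'])))
    for nme,us,v0,n0 in cols:
        o=[]
        for u in us:
            v=v0
            while v>0 and abs(L[v-1,u,2]-n0)<3.5: v-=1
            o.append((u,v,round(float(L[v,u,1]),2)))
        print(nm,nme,o)
ends('wrist5',[('top',(42,45,48,108,112,116),100,11),('held',(282,287,292,350,356,362),100,41),('low',(552,556,600,606,610),100,11)])
ends('wrist4',[('top',(108,111,114,156,160),90,11),('held',(282,287,292,350,356,362),100,111),('low',(446,450,485,490,493),90,11)])
E
```

```text
wrist5 top [(42, 53, -94.51), (45, 53, -94.72), (48, 53, -94.67), (108, 53, -94.75), (112, 54, -94.68), (116, 80, -86.88)]
wrist5 held [(282, 56, -91.13), (287, 56, -91.3), (292, 56, -91.23), (350, 56, -91.19), (356, 70, -87.93), (362, 56, -91.18)]
wrist5 low [(552, 67, -91.0), (556, 67, -90.93), (600, 67, -91.09), (606, 67, -91.0), (610, 67, -91.11)]
wrist4 top [(108, 58, -94.8), (111, 58, -94.92), (114, 58, -94.87), (156, 62, -93.19), (160, 87, -82.28)]
wrist4 held [(282, 56, -86.4), (287, 56, -86.35), (292, 73, -82.28), (350, 91, -78.15), (356, 56, -86.4), (362, 56, -86.46)]
wrist4 low [(446, 68, -90.94), (450, 67, -91.15), (485, 67, -91.14), (490, 67, -91.18), (493, 67, -91.23)]
```

Consistent bar ends in this view, in rack y: held −91.2, low −91.1, top −94.8, and nominal −92.4 from the posts. So I'll shift 1.3 mm towards −y and lower to just above the floor.

Emit:
play_rows(
  targets=[
    [0.0013,0,0.008,0,0,0,0.015],
    [0,0,0.007,0,0,0,0.015],
    [0,0,0.006,0,0,0,0.015],
    [0,0,0.004,0,0,0,0.015],
    [0,0,0.002,0,0,0,0.015],
  ],
)

```text
t: 10.45
tool_pos: [0.4915, 0.2652, 0.1165]
ee_rot: [[-0.094, -0.815, 0.571], [-0.996, 0.077, -0.054], [0.001, -0.574, -0.819]]
contact_force: [-1.0, -0.3, -2.5]
finger_gap: 0.273
```

Emit:
play_rows(
  targets=[
    [0,0,0,0,0,0,0.015],
    [0,0,0,0,0,0,0.015],
  ],
)

```text
t: 10.65
tool_pos: [0.4914, 0.2654, 0.1172]
ee_rot: [[-0.094, -0.815, 0.572], [-0.996, 0.077, -0.054], [0.0, -0.574, -0.819]]
contact_force: [-0.2, -0.0, -2.6]
finger_gap: 0.272
```

```bash
cat > st.py <<'E'
from m import *
np.set_printoptions(precision=2,suppress=True)
B=np.stack(rack(yaw),1); s=arm.get_state();print(s['t'],local(s['tool_pos']),B.T@s['contact_force'],B.T@s['moment'],(B.T@s['ee_rot']).round(4).tolist(),s['finger_gap'])
E
python3 st.py
```

```text
10.65 [-2.67 -6.02  3.29] [-1.64 -0.06 -2.02] [-0.07  0.5  -0.03] [[0.0019, -1.0, 0.0011], [-1.0, -0.0019, 0.0011], [-0.0011, -0.0011, -1.0]] 0.27203474672277556
```

Emit:
play_rows(
  targets=[
    [0,0,0.001,0,0,0,0.015],
    [0,0,0.001,0,0,0,0.015],
    [0,0,0,0,0,0,0.015],
  ],
)

```text
t: 10.95
tool_pos: [0.4925, 0.2653, 0.1154]
ee_rot: [[-0.094, -0.815, 0.572], [-0.996, 0.077, -0.054], [0.0, -0.574, -0.819]]
contact_force: [0.2, 0.1, -2.6]
finger_gap: 0.274
```

Emit:
play_rows(
  targets=[
    [0,0,0.0005,0,0,0,0.015],
    [0,0,0,0,0,0,0.015],
  ],
)

```text
t: 11.15
tool_pos: [0.4928, 0.2652, 0.115]
ee_rot: [[-0.094, -0.815, 0.572], [-0.996, 0.077, -0.054], [0.0, -0.574, -0.819]]
contact_force: [-0.7, -0.6, -1.6]
finger_gap: 0.272
```

```bash
python3 st.py
```

```text
11.15 [-2.71 -6.04  0.71] [-1.45 -0.62 -0.93] [-0.01  0.53 -0.04] [[0.0019, -1.0, 0.001], [-1.0, -0.0019, 0.0011], [-0.0011, -0.001, -1.0]] 0.27219764279575204
```

Now near the floor. I'll slide down the slope by about 1 mm, then lower in small steps.

Emit:
play_rows(
  targets=[
    [0,0.0005,0,0,0,0,0.015],
    [0,0.0005,0,0,0,0,0.015],
    [0,0,0.0004,0,0,0,0.015],
    [0,0,0,0,0,0,0.015],
  ],
)

```text
t: 11.55
tool_pos: [0.4921, 0.2653, 0.1142]
ee_rot: [[-0.094, -0.815, 0.572], [-0.996, 0.077, -0.054], [0.0, -0.574, -0.819]]
contact_force: [-4.3, -0.0, 1.0]
finger_gap: 0.274
```

```bash
python3 st.py
```

```text
11.55 [-3.81 -6.07  0.45] [-2.92 -0.43  3.25] [-0.14  0.8  -0.03] [[0.0019, -1.0, 0.0009], [-1.0, -0.0019, 0.001], [-0.001, -0.0009, -1.0]] 0.2744037241695273
```

Emit:
play_rows(
  targets=[
    [0,0.0003,0.0004,0,0,0,0.015],
    [0,0,0,0,0,0,0.015],
  ],
)

```text
t: 11.75
tool_pos: [0.4921, 0.2653, 0.1141]
ee_rot: [[-0.094, -0.815, 0.572], [-0.996, 0.077, -0.054], [0.0, -0.575, -0.818]]
contact_force: [-10.3, -3.3, 7.9]
finger_gap: 0.272
```

```bash
python3 st.py
```

```text
11.75 [-3.83 -6.06  0.4 ] [-3.62 -4.32 12.21] [-0.5   0.83  0.02] [[0.0017, -1.0, 0.0015], [-1.0, -0.0017, 0.0009], [-0.0009, -0.0015, -1.0]] 0.27230075360984046
```

Emit:
play_rows(
  targets=[
    [0,0,-0.0004,0,0,0,0.015],
    [0,0.0004,0,0,0,0,0.015],
    [0,0,0,0,0,0,0.015],
  ],
)

```text
t: 12.05
tool_pos: [0.4918, 0.2654, 0.114]
ee_rot: [[-0.094, -0.815, 0.572], [-0.996, 0.077, -0.054], [-0.0, -0.575, -0.818]]
contact_force: [-1.9, -0.8, 2.6]
finger_gap: 0.271
```

```bash
python3 st.py
```

```text
12.05 [-4.1  -5.98  0.44] [-0.05 -0.94  3.15] [-0.18  0.27  0.05] [[0.0017, -1.0, 0.0016], [-1.0, -0.0017, 0.0013], [-0.0013, -0.0016, -1.0]] 0.27073295745406883
```

Emit:
play_rows(
  targets=[
    [0,0.0004,0,0,0,0,0.015],
    [0,0,0,0,0,0,0.015],
  ],
)

```text
t: 12.25
tool_pos: [0.4917, 0.2654, 0.114]
ee_rot: [[-0.094, -0.814, 0.573], [-0.996, 0.077, -0.054], [-0.0, -0.575, -0.818]]
contact_force: [2.2, -2.3, 4.0]
finger_gap: 0.274
```

```bash
python3 st.py
```

```text
12.25 [-4.22 -5.94  0.46] [ 4.3  -2.04  1.91] [-0.27 -0.43 -0.01] [[0.0016, -1.0, 0.002], [-1.0, -0.0016, 0.0014], [-0.0014, -0.002, -1.0]] 0.2741370332228404
```

Floor and lower-wall contact are both felt (+1.9 N and +4.3 N). Releasing and withdrawing straight out of the slope.

Emit:
play_rows(
  targets=[
    [0,0,0,0,0,0,0.015],
    [0,-0.0003,0,0,0,0,0.03],
    [0,0,0,0,0,0,0.04],
    [0,0,0,0,0,0,0.05],
    [0,0,0,0,0,0,0.055],
  ],
  force=20,
)

```text
t: 12.75
tool_pos: [0.4914, 0.2653, 0.1134]
ee_rot: [[-0.094, -0.815, 0.572], [-0.996, 0.076, -0.054], [0.0, -0.574, -0.819]]
contact_force: [0.8, 0.3, 0.9]
finger_gap: 0.645
```

Emit:
play_rows(
  targets=[
    [0,0,0,0,0,0,0.055],
    [0,0,0,0,0,0,0.055],
  ],
)

```text
t: 12.95
tool_pos: [0.4915, 0.2654, 0.1136]
ee_rot: [[-0.094, -0.815, 0.572], [-0.996, 0.076, -0.054], [0.0, -0.574, -0.819]]
contact_force: [-0.8, 0.6, 0.2]
finger_gap: 0.646
```

Emit:
play_rows(
  targets=[
    [0,0,-0.005,0,0,0,0.055],
    [0,0,-0.01,0,0,0,0.055],
    [0,0,-0.02,0,0,0,0.055],
    [0,0,-0.03,0,0,0,0.055],
    [0,0,-0.03,0,0,0,0.055],
  ],
)

```text
t: 13.45
tool_pos: [0.4361, 0.2704, 0.1926]
ee_rot: [[-0.094, -0.815, 0.571], [-0.996, 0.077, -0.054], [0.0, -0.574, -0.819]]
contact_force: [-0.1, -0.3, 0.1]
finger_gap: 0.642
```

Emit:
play_rows(
  targets=[
    [0,0,-0.03,0,0,0,0.055],
    [0,0,-0.025,0,0,0,0.055],
    [0,0,0,0,0,0,0.055],
    [0,0,0,0,0,0,0.055],
    [0,0,0,0,0,0,0.055],
  ],
)

```text
t: 13.95
tool_pos: [0.4058, 0.2732, 0.2356]
ee_rot: [[-0.094, -0.816, 0.571], [-0.996, 0.076, -0.055], [0.001, -0.574, -0.819]]
contact_force: [-0.5, -0.2, -0.4]
finger_gap: 0.647
```

```bash
python3 st.py; python3 - <<'E'
from m import *
np.set_printoptions(precision=2,suppress=True)
p,d,c=snap('wrist'); save('wrist6.png',p); np.savez('pics/wrist6.npz',p=p,d=d,T=c['camera_from_world'])
L=local(cloud(d,c)); s_,y,N=[L[...,i] for i in range(3)]; ok=d>0
for nme,s0 in (('low',-84),('mid',-4.5),('top',75)):
    k=ok&(abs(s_-s0)<20)&(abs(y)<20)&(N>5)&(N<15); e=np.percentile(s_[k],[2,98]); print(nme,e,e.mean(),'n',np.median(N[k]))
    for y0 in (-66,-78,20,0): 
        q=ok&(abs(s_-s0)<20)&(abs(y-y0)<6)&(N>5)&(N<18); 
        if q.sum()>50: print('   y',y0,np.percentile(s_[q],[2,98]).mean(),np.median(N[q]))
    k=ok&(abs(s_-s0)<7)&(y<-95)&(y>-130)&(abs(N)<14); print('   knob end',np.sort(y[k])[:3] if k.any() else '')
for sg in(1,-1):
    k=ok&(abs(sg*y-76)<14)&(N>1)&(N<8)&(abs(abs(s_)-40)<12)
    if k.any(): print('post',sg,np.percentile(y[k],[1,99]))
E
```

```text
13.95 [ -5.13  -6.49 149.64] [-0.56 -0.29 -0.05] [ 0.02  0.33 -0.03] [[0.0022, -1.0, 0.0001], [-1.0, -0.0022, 0.0003], [-0.0003, -0.0001, -1.0]] 0.6472477416024329
low [-95.8 -72.5] -84.15380374028032 n 11.143794332372485
   y -66 -84.07543460884158 11.034833437509729
   y -78 -84.22414865406833 10.849135295882864
   y 20 -84.0958599315702 11.271851893860086
   y 0 -84.09568335660187 11.153531996256671
   knob end [-111.28 -111.14 -111.03]
mid [-16.18   6.81] -4.682960623476198 n 11.198875232304433
   y -66 -6.558762905122341 11.082959823850432
   y -78 -4.652951030706203 10.895233109755626
   y 20 -4.825569860518752 11.285632148059328
   y 0 -4.634568426422858 11.217121761600083
   knob end [-112.53 -112.52 -112.49]
top [63.3  86.53] 74.91461977447592 n 11.134365728983092
   y -66 73.28578640894852 11.126739102673945
   y -78 75.04690511634239 10.853034464910811
   y 20 74.91049050573199 11.387483886366537
   y 0 74.91422448816522 11.124619347394852
   knob end [-115.19 -114.76 -114.69]
post 1 [65.09 81.24]
post -1 [-86.32 -70.45]
```

View pics/wrist6.png

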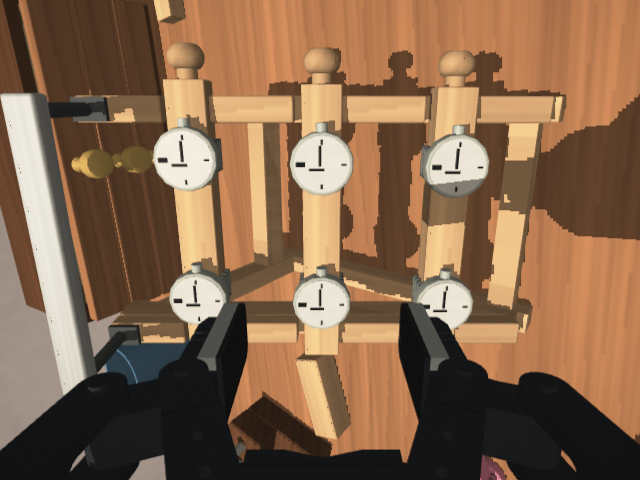

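Seated, level, in line and released. Handing in.

```bash
python3 -c "
from plant import arm; print(arm.close_job())"
```

```text
the job is handed in; nothing more can be done
None
```

The middle rail is turned round and back in its own notches, and the job is handed in at about 14 s on the robot clock. I lifted it straight out of the slope, turned it 180° clear of the rack and light bar, and lowered it by feel. I released only after feeling the notch floors and the lower walls (about 2 N and 4 N).

**Last checks (wrist camera, after backing the gripper off 150 mm):**
- **Orientation:** the dials are up and read the same way as the neighbours, and the knob is on their side.
- **Seating:** the rail sits within 0.1 mm of midway between the low and top rails. Its face height is 11.2 mm, against 11.1 mm for both neighbours.
- **Knob position:** its end is about 110 mm from the rack's middle. The low rail's knob end is about 1.3 mm short of it and the top rail's about 2.5 mm beyond it.
- **Neighbours:** the low and top rails measure the same as before, within about 0.2 mm.
- **Forces:** no reading I took came near the limits; the highest was about 13 N, when pressing the rail onto the floor.

**One disagreement:** two estimates of the rail's position along its length differed by about 2.5 mm. The early pictures were taken while the arm was still settling, so I relied on the settled close-up view, and the last picture agreed with it.

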